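Mount a toroidal transformer on its sloping chassis stud

ROBOT

A 6-joint arm with a two-finger parallel gripper is mounted at the origin on the work surface. World frame = base frame: x ahead of the robot, y to its left, z up, the work surface at z = 0. Lengths are in mm, angles in degrees, forces in N, time in s.
With the tool pointing down it reaches from about 300 to 850 mm from the base axis. Payload 4.2 kg.
Tool frame: the origin (TCP) lies at the very end of the fingers, on their centre line; the grasp point (between the pads) lies 19 mm behind it; x points along the fingers, z is the direction in which the jaws open and shut, and the axes are right-handed (so a half turn about x gives the same grasp; the last joint's range is limited). The gripper opens to 91 mm and grips with 3 to 60 N. Pads are 32 mm wide; open, the fingers measure 118 mm over their backs; the gripper's body (76 mm by 178 mm) begins 60 mm behind the grasp point.
Start: joints at [62.281, 18.312, 89.639, -0, 72.044, -1.146], TCP at [257.231, 514.272, 213.976] pointing down, gripper open.
Joint ranges: [-177.97, 177.97], [-48.28, 115.42], [12.27, 149.76], [-77.06, 257.06], [2.81, 150.46], [-146.56, 146.56]. Speed limits (degrees/s): [147.25, 147.25, 180, 180, 180, 180].

INTERFACE

Orientations are given as [roll, pitch, yaw] about the fixed x, y, z axes, in that order (R = Rz(yaw) Ry(pitch) Rx(roll)).
In Python, from workcell import state, grab_frame, camera_info, env, search_frame, place_of gives the robot as it stands.
- The arm moves only by the tool drive_tool, never from a script. Its argument "plan" is a list of rows, each a list of 7 numbers: the turn, a rotation vector about the world's x, y, z in degrees, then the shift along the world's x, y, z in mm, then the finger opening in mm, from 0 to 91.2. In form: [[wx, wy, wz, dx, dy, dz, jaw], ...]. A call has 1 to 10 rows; each row is the pose to reach, as a shift and turn from the pose measured when the call began; what a row does not reach only later rows make up. A row lasts 1/8 s, in which the tool goes at most 62.5 mm and 10.7 degrees, less where a joint would pass 70% of its speed; a pose out of reach is approached as far as the arm can. A call with a gripper value outside its range is refused whole. The fingers move at their own pace and stop on an object; "grip_force" is the grip in N (left out, the last holds). Time passes only in rows, so rows that repeat a pose let the fingers close. It gives the time, the measured TCP pose, the force and the opening at its end, in the units of the state.
- state(): the state, without advancing time (a new reading comes with each control period).
- grab_frame(name): name is "scene" or "top" or "wrist"; returns the picture (480x640x3 uint8, red, green, blue); there is no depth.
- camera_info(name): a dict with "intrinsics" (3x3 intrinsics, pixels), "origin" and "orientation" of the camera in the world; the wrist camera has in their place "hand_eye" (4x4, takes a point from camera to tool coordinates, whose origin is the TCP and whose axes are the tool frame's). Camera axes: x right, y down, z forward; pixel columns grow to the right and rows downward; lengths in mm; the calibration is good to about 2 mm. A picture is of the moment at which its call begins: read the wrist's pose just before it. camera_info takes no time and is no camera call.
- env.job_done(): hands the job in, once; it reports no verdict.
Trained networks look in the newest picture that a camera, given by its name, has taken for a name from the list of things; names that differ only in an ending like _2 or _b are one class to them, and where a whole thing is asked for, a point or a joint stands for the part that bears it (a point fixed in the world has none). Each returns a list of dicts, best first, with "p" (0 to 1); they miss things now and then, are a little off and sometimes report something else, mostly with a low value. They report only what shows in the picture. A call takes as long as a camera call. They do not tell look-alikes from the thing itself.
- search_frame(camera, label): "rect" ([left, top, right, bottom] as shares, 0 to 1, of the picture: columns of its width, rows of its height, round what is visible of it).
- place_of(camera, label): "location" ([column, row] as shares, 0 to 1, of the picture: columns of its width, rows of its height: a listed point, or the origin of a listed thing).
The state is a dict: "time_s": time; "qpos": joint angles; "qvel": joint speeds; "effort": joint torques, N m; "ee_pos": TCP position; "ee_rot": TCP orientation; "force": force on the tool from outside, world axes, zero at the start; "torque": the same for the moment, N m; "gripper_width": finger opening in mm.
Only numpy, scipy, OpenCV 4.12 (cv2) and the standard library are available. Lean on these libraries where they do the work, as an engineer would, in place of code of your own. Each camera call takes 0.05 s, during which the arm holds its last target. There are 200 camera calls.

TASK

Mount the transformer on the stud of the blue chassis, which is propped up on a slope: first the shouldered insulating bush, flange down against the chassis, then the toroidal transformer over the bush's collar, then the hand nut, flange down, slid on top (it has a plain bore, no thread). Each must end fully home, flush on what is under it and let go; do not drop the transformer, and do not shift the big capacitor, the relay, the multimeter or the parts tray.

Things in the scene. Friction and masses are not known exactly. Their poses are not given: they have to be found in the camera images.
- deck: Blue sheet-metal chassis, 200 x 200 mm, fixed on a stand, sloping 30 degrees, low edge roughly towards the robot. Origin: mid-sheet on its upper face, at the stud's foot, 78 mm above the bench. z runs up along the stud, square to the sheet (30 degrees from vertical, leaning to the low edge); x up the slope; y level. Lips 14 mm high on the side (y) and upper edges
- deck_caps (a point): Chassis clutter up-slope of the stud: two fixed black capacitors, 22 mm thick, 36 high, at x, y = (60, 12) and (60, -14) mm in the deck frame; this point is between their feet. The sheet is clear to the left and right of the stud (along the deck's y), so there is room for fingers closing along y
- deck_block (a point): Chassis clutter down-slope of the stud: fixed white terminal block, 18 x 56 (along the deck's y) x 22 mm high, 63 mm from the stud; this point is the centre of its foot
- seat_toroid (a point): Point on the stud axis 8 mm above the sheet: where the centre of the transformer's underside comes to lie
- seat_nut (a point): Point on the stud axis 36 mm above the sheet: where the centre of the nut's underside comes to lie
- stud_tip (a point): Tip of the fixed steel stud (spindle): 10 mm thick, 54 mm proud of the sheet, its last 8 mm tapering to 5 mm
- mat: Black rubber bench mat, 240 (its x) x 270 (its y) x 4 mm thick, fixed; the three parts and the big capacitor stand at its four quarters in any order, a relay amid them. Origin: centre of its underside, on the bench
- bush: Grey plastic shouldered bush, 30 g, lying flange down on the mat: flange 46 mm across and 8 mm thick, on it a collar 21 mm across and 14 mm high (22 mm overall), bore 14 mm right through. Origin: centre of the flange's underside; z up its axis. Take it by the collar
- toroid: Toroidal transformer, a copper-wound ring, about 0.4 kg, lying flat on the mat: 64 mm across, 28 mm high, hole 26 mm. Origin: centre of its underside; z up its axis. Both ends are alike but it must keep the end up that is up
- nut: Plain aluminium hand nut, 50 g, lying flange down on the mat: flange 46 mm across and 6 mm thick, on it a knurled grip 28 mm across and 18 mm high (24 mm overall), smooth bore 14 mm right through. Origin: centre of the flange's underside; z up its axis
- capacitor: Bystander: big black can capacitor standing loose on the mat, 35 mm across, 62 mm high plus two 6 mm terminals. Origin: centre of its underside
- relay: Bystander: small white relay standing loose near the middle of the mat, among the parts, 18 x 18 x 24 mm. Origin: centre of its underside
- multimeter: Bystander: yellow multimeter lying loose on the bench beyond the work, 90 x 180 x 34 mm (knob to 42 mm). Origin: centre of its underside
- parts_tray: Bystander: small white open tray of components, loose on the bench near the robot, 70 x 60 x 24 mm. Origin: centre of its underside
Things that resemble listed ones, but are neither listed nor needed, are in the scene too. What is shaped like the nut but purple is not meant.

How it is judged:
By the outcome, as a careful person would: the job done as asked, in the order asked, and still so for the second after the job is handed in, with the robot touching nothing.
It also fails if it takes over 67 s, if anything falls off the work surface, if the arm or the gripper's body presses on something with over 40 N, if the wrist force passes 120 N, or if a joint passes its speed limit or range.

## Working session

There is one attempt and no reset: what is moved stays moved. The work goes in short steps, Python scripts to look and compute and a tool call to move; the robot and the scene stay as the last step left them, time stands still between calls to the robot, and variables do not carry over. Pictures are saved under pics/ and viewed, about 8 in all and at most 12, crops included, and the job is handed in when it is done.

Besides the shell and the picture viewer there is one more tool, called after "Call:" as name(argument=value, ...) on one line, values as JSON. drive_tool: Moves the arm, as the interface text tells. Its arguments: {"type":"object","properties":{"plan":{"type":"array"},"grip_force":{"type":"number"}},"required":["plan"]}

```bash
mkdir -p pics; ls; cat > h.py <<'E'
import numpy as np, cv2
from scipy.spatial.transform import Rotation as R
from workcell import state, grab_frame, camera_info, env, search_frame, place_of
def cam(n):
    c=camera_info(n);K=np.array(c["intrinsics"])
    if n=="wrist":
        s=state();T=np.eye(4);T[:3,:3]=R.from_euler("xyz",s["ee_rot"],degrees=True).as_matrix();T[:3,3]=s["ee_pos"]
        T=T@np.array(c["hand_eye"]);return K,T[:3,:3],T[:3,3]
    o=np.array(c["orientation"],float)
    M=o if o.shape==(3,3) else R.from_euler("xyz",o,degrees=True).as_matrix()
    return K,M,np.array(c["origin"],float)
def ray(C,px):
    K,M,o=C;d=M@np.linalg.inv(K)@np.array([px[0],px[1],1.]);return o,d/np.linalg.norm(d)
def onz(C,px,z):
    o,d=ray(C,px);return o+d*(z-o[2])/d[2]
def proj(C,p):
    K,M,o=C;q=K@(M.T@(np.asarray(p)-o));return q[:2]/q[2]
def tri(rs):
    A=0;b=0
    for o,d in rs:
        P=np.eye(3)-np.outer(d,d);A=A+P;b=b+P@o
    return np.linalg.solve(A,b)
E
python3 - <<'E'
from h import *
print(state()); 
for n in("scene","top"):print(n,camera_info(n))
print(camera_info("wrist"))
for n in("scene","top"):
    cv2.imwrite(f"pics/{n}0.png",grab_frame(n)[:,:,::-1])
    C=cam(n)
    for l in["deck","stud_tip","seat_toroid","seat_nut","deck_caps","deck_block","mat","bush","toroid","nut","capacitor","relay","multimeter","parts_tray"]:
        print(n,l,[(round(r["p"],2),np.round(np.array(r["location"])*[640,480],1).tolist()) for r in place_of(n,l)[:3]])
print(state()["time_s"])
E
```

```text
pics
{'time_s': 0.0, 'qpos': array([ 6.22794156e+01,  1.83512969e+01,  8.97071989e+01, -1.88149015e-03,
        7.20423889e+01, -1.14727225e+00]), 'qvel': array([-0.03191597, -0.03709779, -0.03250339, -0.06938453, -0.07804544,
       -0.12838003]), 'effort': array([-8.12514027e-04, -4.12462091e+01, -2.31971437e+01,  7.26966583e-02,
        4.59213252e-02, -1.67564408e-04]), 'ee_pos': array([257.00774045, 513.80071224, 213.11834983]), 'ee_rot': array([ 179.86854593,   89.89909944, -116.70418454]), 'force': array([ 0.24295751, -0.73342878,  0.22990996]), 'torque': array([ 0.01438274, -0.01597707,  0.00844833]), 'gripper_width': 91.10605012947394}
scene {'intrinsics': array([[587.05710523,   0.        , 308.38163993],
       [  0.        , 587.05710523, 241.25991559],
       [  0.        ,   0.        ,   1.        ]]), 'origin': array([1068.05128215, -536.64013315,  837.0241536 ]), 'orientation': array([-135.176634  ,    0.72439186,   41.93005414])}
top {'intrinsics': array([[512.86219193,   0.        , 314.83393258],
       [  0.        , 512.86219193, 243.03826476],
       [  0.     
[... 1471 characters left out ...]
 [(0.34, [220.4, 305.5])]
top seat_nut [(0.62, [211.4, 286.8]), (0.33, [213.5, 281.7])]
top deck_caps [(0.58, [212.8, 252.2]), (0.23, [371.5, 295.7])]
top deck_block [(0.94, [221.1, 305.6]), (0.17, [310.0, 346.5])]
top mat [(0.67, [401.8, 269.3]), (0.18, [402.2, 266.5])]
top bush [(0.67, [433.0, 254.3])]
top toroid [(0.72, [385.2, 239.1]), (0.61, [369.5, 292.0])]
top nut [(0.87, [385.0, 241.7]), (0.83, [298.2, 239.7])]
top capacitor [(0.65, [423.8, 297.9]), (0.41, [224.2, 306.5])]
top relay [(0.67, [401.5, 268.2]), (0.28, [211.2, 287.7])]
top multimeter [(0.75, [314.3, 146.2]), (0.57, [216.3, 277.7]), (0.34, [431.2, 256.3])]
top parts_tray [(0.95, [307.4, 347.4]), (0.18, [424.9, 297.4])]
1.5
```

```bash
python3 - <<'E'
import cv2,numpy as np
a=cv2.imread("pics/scene0.png")[110:430,120:460];b=cv2.imread("pics/top0.png")[110:390,150:490]
a=cv2.resize(a,(400,376),interpolation=3);a=cv2.copyMakeBorder(a,0,0,0,0,0)
b=cv2.resize(b,(400,329))
b=cv2.copyMakeBorder(b,0,47,0,0,0)
cv2.imwrite("pics/both0.png",np.hstack([a,b]))
E
python3 - <<'E'
from h import *
S,T=cam("scene"),cam("top")
for n,p,q in[("seat_nut",(343.6,170.3),(211.4,286.8)),("deck",(353.2,180),(216.8,276.5)),("caps",(366.6,180.3),(212.8,252.2)),("block",(327.6,187.1),(221.1,305.6))]:
    x=tri([ray(S,p),ray(T,q)]);print(n,x.round(1),(proj(S,x)-p).round(1),(proj(T,x)-q).round(1))
for n,p,q,z in[("bush",(201.4,358.5),(433,254.3),4),("tor",(225.4,289.9),(369.5,292),4),("nut",(257.8,334.1),(385,241.7),4),("nut2",(301.1,408.5),(298.2,239.7),0),("cap",(175.5,325.5),(423.8,297.9),4),("relay",(212.8,325.3),(401.5,268.2),4),("mat",(222,325),(401.8,269.3),0)]:
    print(n,onz(S,p,z).round(1),onz(T,q,z).round(1))
E
```

```text
seat_nut [487.6 201.6  96.5] [-0.1  0. ] [-0.1 -0.1]
deck [511.2 196.7  86.2] [-2.4  0.4] [-1.7 -1.8]
caps [552.2 196.4 108.9] [ 1.  -0.2] [0.7 0.7]
block [451.3 193.1  37.6] [-0.8  0.1] [-0.6 -0.6]
bush [ 557.1 -251.6    4. ] [ 559.3 -252.8    4. ]
tor [ 476.2 -123.5    4. ] [ 478.7 -116.     4. ]
nut [ 592.5 -154.     4. ] [ 586.1 -150.2    4. ]
nut2 [ 742.6 -207.2    0. ] [590.1  35.9   0. ]
cap [ 470.7 -236.8    4. ] [ 466.5 -231.3    4. ]
relay [ 519.7 -193.1    4. ] [ 529.4 -184.8    4. ]
mat [ 528.8 -180.2    0. ] [ 527.2 -186.1    0. ]
```

View pics/both0.png

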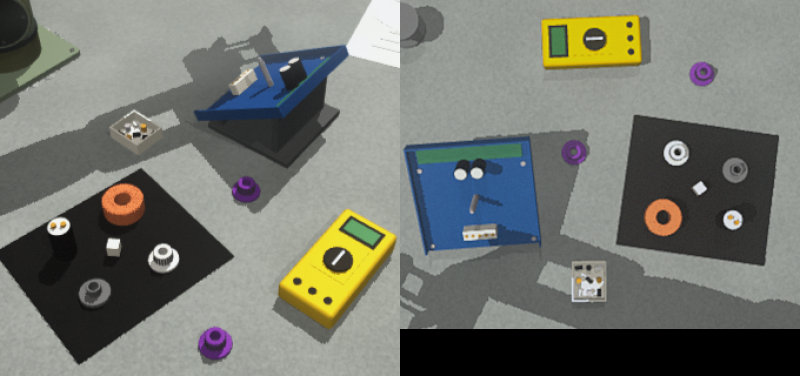

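The left half shows the scene camera, the right half the top camera.

| Thing | Scene px | Top px |
|---|---|---|
| Silver nut (wanted) | (258,334) | (385,241) |
| Purple look-alike, not meant | (301,408) | (298,240) |
| Purple look-alike, not meant | (328,270) | (407,173) |
| Grey bush | (201,358) | (433,254) |
| Toroid | (225,290) | (369,292) |
| Capacitor | (175,325) | (424,298) |

Next I fit the deck pose and plan a look from above it.

```bash
cat >> h.py <<'E'
from scipy.optimize import least_squares
DP={"deck":(0,0,0),"stud_tip":(0,0,54),"seat_toroid":(0,0,8),"seat_nut":(0,0,36),"deck_caps":(60,-1,0),"deck_block":(-63,0,0)}
def deckR(yaw):
    return R.from_euler("z",yaw,degrees=True).as_matrix()@R.from_euler("y",-30,degrees=True).as_matrix()
def fitdeck(obs,x0=(505,195,0)):   # obs: (cam,name,px)
    f=lambda v:np.concatenate([(proj(C,deckR(v[2])@DP[n]+[v[0],v[1],78])-p) for C,n,p in obs])
    r=least_squares(f,x0,loss="soft_l1",f_scale=2);return r.x,r.fun.reshape(-1,2)
def toolR(xd,zd):
    x=np.array(xd,float);x/=np.linalg.norm(x);z=np.array(zd,float);z-=x*(x@z);z/=np.linalg.norm(z)
    return np.column_stack([x,np.cross(z,x),z])
def go(pos,Rt,flip=None):
    s=state();Rc=R.from_euler("xyz",s["ee_rot"],degrees=True)
    best=None
    for f in(0,1):
        Rt2=Rt@np.diag([1,-1,-1]) if f else Rt
        rv=(R.from_matrix(Rt2)*Rc.inv()).as_rotvec(degrees=True)
        print("flip",f,"rv",rv.round(1),"|%.0f|"%np.linalg.norm(rv),"shift",(np.array(pos)-s["ee_pos"]).round(1))
E
python3 - <<'E'
from h import *
S,T=cam("scene"),cam("top")
o=[(S,"deck",(353.2,180)),(S,"seat_toroid",(348.1,177.3)),(S,"seat_nut",(343.6,170.3)),(S,"deck_caps",(366.6,180.3)),(S,"deck_block",(327.6,187.1)),
(T,"deck",(216.8,276.5)),(T,"stud_tip",(206.9,288.8)),(T,"seat_nut",(211.4,286.8)),(T,"deck_caps",(212.8,252.2)),(T,"deck_block",(221.1,305.6))]
v,r=fitdeck(o);print(v.round(1),r.round(1).tolist())
D=deckR(v[2]);p0=np.array([v[0],v[1],78])
Rc=R.from_euler("xyz",state()["ee_rot"],degrees=True).as_matrix();print(Rc.round(2),cam("wrist")[2])
go(p0+D@[0,0,200],toolR(-D[:,2],D[:,1]))
E
```

```text
[506.4 198.    2.6] [[-4.0, 2.2], [-0.3, 1.4], [-1.0, -3.8], [4.4, 0.8], [0.2, -3.6], [-1.7, 0.8], [4.1, 2.0], [1.0, -0.6], [-0.6, -2.4], [-2.5, -0.8]]
[[ 0.   -0.89  0.45]
 [ 0.    0.45  0.89]
 [-1.    0.    0.  ]] [184.95553181 549.13879173 383.81619251]
flip 0 rv [ -6.3 -29.7  28.5] |42| shift [ 149.3 -320.9   37.2]
flip 1 rv [  39.6   -8.4 -146.3] |152| shift [ 149.3 -320.9   37.2]
```

Call:
drive_tool(plan=[[-6.3,-29.7,28.5,149,-321,37,91],[-6.3,-29.7,28.5,149,-321,37,91],[-6.3,-29.7,28.5,149,-321,37,91],[-6.3,-29.7,28.5,149,-321,37,91],[-6.3,-29.7,28.5,149,-321,37,91],[-6.3,-29.7,28.5,149,-321,37,91],[-6.3,-29.7,28.5,149,-321,37,91],[-6.3,-29.7,28.5,149,-321,37,91]])

```text
time_s: 2.5
ee_pos: [406.2, 193.5, 251.1]
ee_rot: [-89.9, 60.0, 2.7]
force: [0.5, 0.3, 0.6]
gripper_width: 91.1
```

```bash
python3 - <<'E'
from h import *
s=state();print(s["time_s"],s["ee_pos"].round(1),s["ee_rot"].round(1),s["qvel"].round(1))
W=cam("wrist");im=grab_frame("wrist");cv2.imwrite("pics/w1.png",im[:,:,::-1])
o=[]
for l in DP:
    r=place_of("wrist",l)
    print(l,[(round(a["p"],2),np.round(np.array(a["location"])*[640,480],1).tolist()) for a in r[:2]])
    if r and r[0]["p"]>.3:o.append((W,l,np.array(r[0]["location"])*[640,480]))
v,e=fitdeck(o,(506,198,2.6));print(v.round(1),e.round(1).tolist())
D=deckR(v[2])
for y in(-100,100):print([proj(W,D@[x,y,0]+[v[0],v[1],78]).round(0).tolist() for x in(-100,100)])
E
```

```text
2.5 [406.2 193.5 251.1] [-89.9  60.    2.7] [ 1.8  0.7 -0.1 -0.  -0.  -0.3]
deck [(0.76, [322.5, 207.7])]
stud_tip [(0.79, [320.7, 220.1])]
seat_toroid [(0.97, [326.4, 209.6])]
seat_nut [(0.97, [323.5, 215.7]), (0.69, [322.1, 211.2])]
deck_caps [(0.83, [325.3, 264.1])]
deck_block [(0.78, [322.5, 146.1]), (0.64, [98.2, 8.8])]
[504.8 200.9   5.1] [[1.4, -0.2], [2.5, 1.3], [-2.6, -0.3], [-0.1, 0.6], [-0.2, 1.7], [-1.1, -5.8]]
[[209.0, 102.0], [232.0, 304.0]]
[[433.0, 93.0], [424.0, 299.0]]
```

View pics/w1.png

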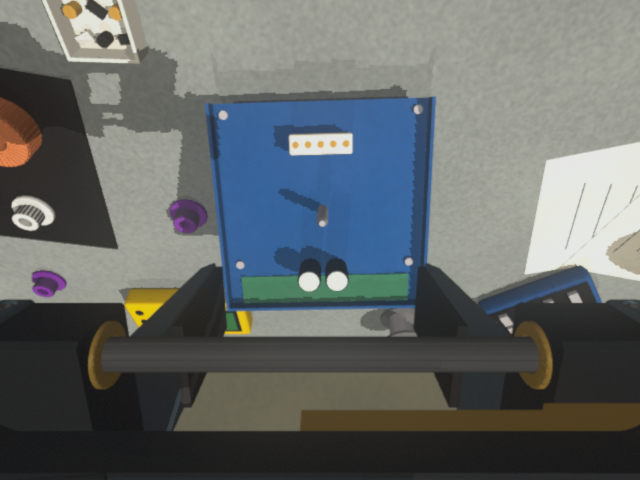

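```bash
python3 - <<'E'
from h import *
W=cam("wrist");s=state()
print(proj(W,s["ee_pos"]))
D=deckR(4.5)
go([535,-190,215],toolR([0,0,-1],D[:,1]))
c=cv2.imread("pics/w1.png")[190:250,290:350];cv2.imwrite("pics/w1c.png",cv2.resize(c,(480,480),interpolation=cv2.INTER_CUBIC))
E
```

```text
[322.33212983 298.81433481]
flip 0 rv [-1.9 30.   1.7] |30| shift [ 129.1 -384.1  -35.7]
flip 1 rv [  46.1    2.9 -172.2] |178| shift [ 129.1 -384.1  -35.7]
```

View pics/w1c.png

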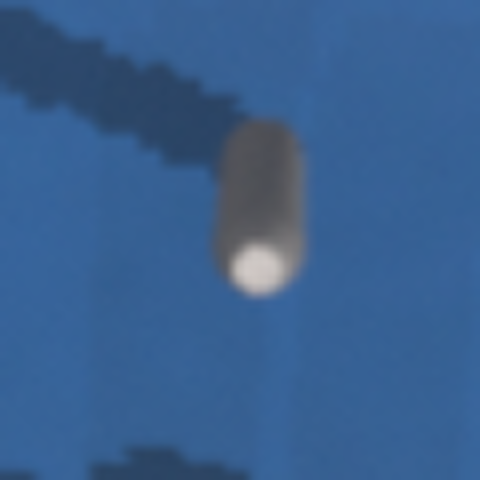

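Tip disc is at about (322.1,223.5) and the stud foot at about (323.6,210.2). I solve the deck position from these, and move over the mat at the same time.

```bash
python3 - <<'E'
from h import *
W=cam("wrist");D=deckR(4.5)
# foot from tip px, screws assumed symmetric at (+-s,+-s)
DP["f"]=(0,0,0)
sc=[((223,115),(-1,-1)),((418,109),(-1,1)),((240,265),(1,-1)),((408,262),(1,1))]
def f(v):
    D=deckR(v[2]);p0=np.array([v[0],v[1],78]);o=[3*(proj(W,p0+D@[0,0,54])-[322.1,223.5]),2*(proj(W,p0)-[323.6,210.2])]
    o+=[proj(W,p0+D@[v[3]*a,v[4]*b,0])-p for p,(a,b) in sc]
    return np.concatenate(o)
r=least_squares(f,[505,200,4.5,85,85]);print(r.x.round(2),r.fun.round(1))
E
```

```text
[502.18 200.34   4.51  75.54  86.94] [  0.1 -11.4  -1.8  -8.4   2.   11.9  -0.8  12.4  -0.6  15.7   2.6  15.3]
```

Call:
drive_tool(plan=[[-1.9,30,1.7,0,-60,0,70],[-1.9,30,1.7,129,-384,-36,70],[-1.9,30,1.7,129,-384,-36,70],[-1.9,30,1.7,129,-384,-36,70],[-1.9,30,1.7,129,-384,-36,70],[-1.9,30,1.7,129,-384,-36,70],[-1.9,30,1.7,129,-384,-36,70],[-1.9,30,1.7,129,-384,-36,70],[-1.9,30,1.7,129,-384,-36,70]])

```text
time_s: 3.98
ee_pos: [534.8, -189.4, 214.1]
ee_rot: [73.9, 89.9, 168.4]
force: [-0.3, 0.6, 0.3]
gripper_width: 70.1
```

```bash
python3 - <<'E'
from h import *
s=state();print(s["time_s"],s["ee_pos"].round(1),s["ee_rot"].round(1),s["qvel"].round(1))
W=cam("wrist");im=grab_frame("wrist");cv2.imwrite("pics/w2.png",im[:,:,::-1])
for l in["bush","toroid","nut","capacitor","relay","mat"]:
    r=place_of("wrist",l)
    print(l,[(round(a["p"],2),(np.array(a["location"])*[640,480]).round(1).tolist(),onz(W,np.array(a["location"])*[640,480],4).round(1).tolist()) for a in r[:2]])
E
```

```text
3.975 [ 534.8 -189.4  214.1] [ 73.9  89.9 168.4] [ 1.5 -1.4  0.8  0.2  0.1 -0. ]
bush [(0.95, [256.1, 226.2], [560.2, -252.6, 4.0])]
toroid [(0.57, [398.4, 149.9], [474.5, -119.9, 4.0])]
nut [(0.71, [299.4, 380.5], [738.2, -197.8, 4.0]), (0.7, [358.6, 260.1], [588.3, -146.0, 4.0])]
capacitor [(0.57, [279.6, 137.4], [471.8, -233.3, 4.0])]
relay [(0.58, [318.1, 198.5], [527.2, -192.6, 4.0]), (0.44, [321.5, 196.1], [524.5, -189.5, 4.0])]
mat [(0.68, [321.4, 195.6], [524.1, -189.6, 4.0])]
```

View pics/w2.png

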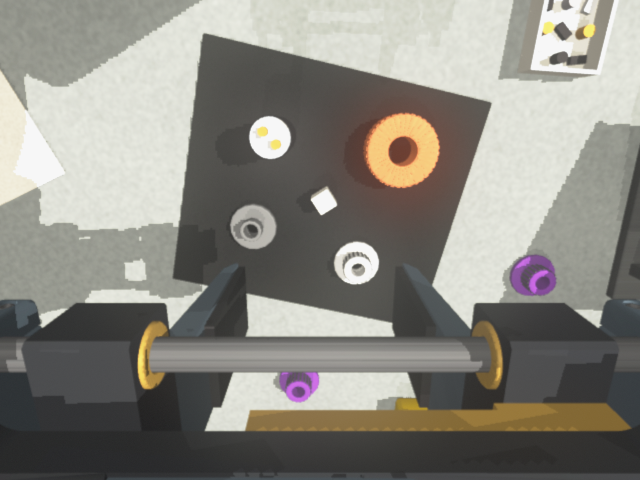

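```bash
python3 - <<'E'
from h import *
W=cam("wrist");g=cv2.cvtColor(cv2.imread("pics/w2.png"),cv2.COLOR_BGR2GRAY)
for n,c,r,z,th in[("bush",(253,227),32,9,62),("tor",(402,150),46,26,62),("nut",(357,262),30,8,90)]:
    m=np.zeros_like(g);cv2.circle(m,c,r,255,-1);b=((g>th)&(m>0)).astype(np.uint8)
    n_,L,st,ce=cv2.connectedComponentsWithStats(b);k=1+st[1:,4].argmax()
    pts=cv2.convexHull(np.argwhere(L==k)[:,::-1].astype(np.int32).reshape(-1,1,2));e=cv2.fitEllipse(pts)
    print(n,np.round(e[0],1),np.round(e[1],1),onz(W,e[0],z).round(1))
go([560,-252.5,60],toolR([0,0,-1],deckR(4.5)[:,1]))
E
```

```text
bush [253. 227.] [63.8 63.8] [ 560.7 -254.8    9. ]
tor [402. 150.] [91.8 91.8] [ 473.5 -120.8   26. ]
nut [356.3 262.6] [45.  46.8] [ 590.5 -148.1    8. ]
flip 0 rv [ 0. -0. -0.] |0| shift [  25.1  -63.6 -155.2]
flip 1 rv [0.0e+00 1.0e-01 1.8e+02] |180| shift [  25.1  -63.6 -155.2]
```

Call:
drive_tool(plan=[[0,0,0,25.5,-64.5,-60,60],[0,0,0,25.5,-64.5,-120,60],[0,0,0,25.5,-64.5,-160,60],[0,0,0,25.5,-64.5,-185,60],[0,0,0,25.5,-64.5,-199,60],[0,0,0,25.5,-64.5,-199,60]], grip_force=12)

```text
time_s: 5.08
ee_pos: [560.4, -253.1, 16.0]
ee_rot: [114.8, 89.9, -150.6]
force: [-0.3, 0.3, 0.4]
gripper_width: 59.8
```

Call:
drive_tool(plan=[[0,0,0,0,0,0,12],[0,0,0,0,0,0,12],[0,0,0,0,0,0,12],[0,0,0,0,0,0,12],[0,0,0,0,0,0,12]])

```text
time_s: 5.7
ee_pos: [560.5, -253.2, 16.4]
ee_rot: [151.0, 90.0, -114.4]
force: [-1.2, 0.8, 1.2]
gripper_width: 20.2
```

```bash
cat >> h.py <<'E'
def imfit(W,tip,foot,yaw=4.5):
    D=deckR(yaw);f=lambda v:np.concatenate([2*(proj(W,[v[0],v[1],78]+D@[0,0,54])-tip),proj(W,[v[0],v[1],78])-foot])
    r=least_squares(f,[505,200]);return r.x,r.fun
E
python3 - <<'E'
from h import *
# w1 pose
import h
T=np.eye(4);T[:3,:3]=R.from_euler("xyz",[-89.9,60.0,2.7],degrees=True).as_matrix();T[:3,3]=[406.2,193.5,251.1]
c=camera_info("wrist");T=T@np.array(c["hand_eye"]);W=(np.array(c["intrinsics"]),T[:3,:3],T[:3,3])
v,e=imfit(W,[322.1,223.5],[323.6,210.2]);print(v,e)
D=deckR(4.5);p0=np.array([v[0],v[1],78])
print("zd",D[:,2].round(3),"xd",D[:,0].round(3),"yd",D[:,1].round(3))
go(p0+D@[0,0,100],toolR(-D[:,2],D[:,1]))
E
```

```text
[507.8174196  200.14169611] [ 0.35418892  0.27901056 -0.82039694 -0.62443224]
zd [-0.498 -0.039  0.866] xd [0.863 0.068 0.5  ] yd [-0.078  0.997  0.   ]
flip 0 rv [  2.4 -29.9  -0.1] |30| shift [-102.5  449.4  148.2]
flip 1 rv [-46.4  -3.6 173.8] |180| shift [-102.5  449.4  148.2]
```

Call:
drive_tool(plan=[[0,0,0,0,0,60,12],[0,0,0,0,0,120,12],[0,0,0,-20,50,170,12],[2.4,-29.9,-0.1,-40,110,190,12],[2.4,-29.9,-0.1,-55,170,190,12],[2.4,-29.9,-0.1,-70,230,190,12],[2.4,-29.9,-0.1,-85,290,190,12],[2.4,-29.9,-0.1,-98,350,190,12],[2.4,-29.9,-0.1,-102,410,190,12],[2.4,-29.9,-0.1,-102.5,449.4,165,12]])

```text
time_s: 6.95
ee_pos: [460.5, 170.9, 191.2]
ee_rot: [-89.9, 59.9, 4.5]
force: [1.2, -1.2, -1.0]
gripper_width: 20.0
```

```bash
cat > look.py <<'E'
import sys
from h import *
n=sys.argv[1];b=[int(a) for a in sys.argv[2:6]]
s=state();print(s["time_s"],s["ee_pos"].round(1),s["ee_rot"].round(1),s["force"].round(1),s["gripper_width"])
D=deckR(4.5);p0=np.array([507.8,200.1,78]);print("tcp in deck",(D.T@(s["ee_pos"]-p0)).round(1))
W=cam("wrist");im=grab_frame("wrist")[:,:,::-1];cv2.imwrite(f"pics/{n}f.png",im)
print("tip",proj(W,p0+D@[0,0,54]).round(1),"foot",proj(W,p0).round(1),"tcp",proj(W,s["ee_pos"]).round(1))
k=min(800/(b[2]-b[0]),600/(b[3]-b[1]));print("scale",k)
cv2.imwrite(f"pics/{n}.png",cv2.resize(im[b[1]:b[3],b[0]:b[2]],None,fx=k,fy=k,interpolation=cv2.INTER_CUBIC))
E
python3 look.py w3 220 150 420 300
```

```text
6.95 [460.5 170.9 191.2] [-89.9  59.9   4.5] [ 1.2 -1.2 -1. ] 19.985664750446457
tcp in deck [ 13.8 -25.4 122.8]
tip [361.6 231.5] foot [354.3 212.2] tcp [322.3 298.9]
scale 4.0
```

View pics/w3.png

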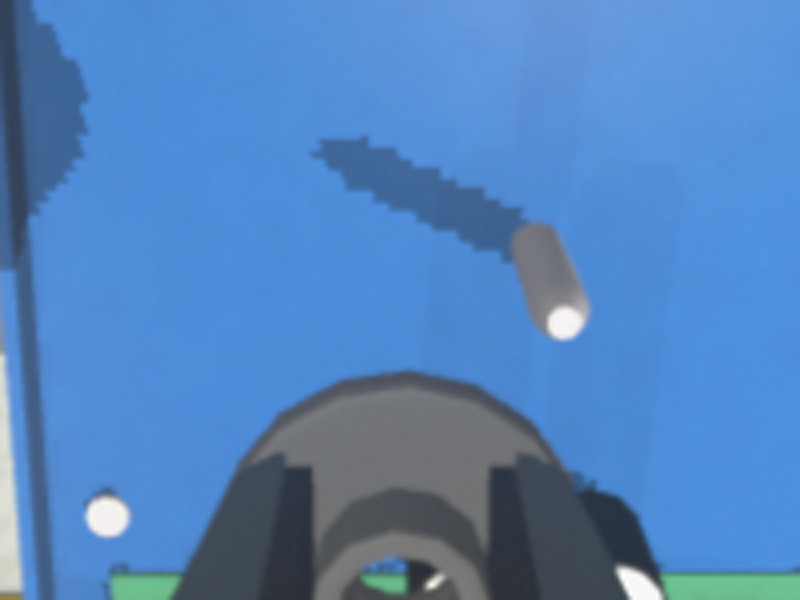

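```bash
cat >> h.py <<'E'
def held(pts,dys):
    s=state();W=cam("wrist");Rc=R.from_euler("xyz",s["ee_rot"],degrees=True).as_matrix()
    for dy in dys:
        print(dy,[proj(W,s["ee_pos"]+Rc@[x,y+dy,z]).round(1).tolist() for x,y,z in pts])
E
python3 - <<'E'
from h import *
# flange bottom near edge, flange top near edge, flange bottom right/left extreme, collar top near edge
held([(12.4,23,0),(4.4,23,0),(12.4,0,23),(-9.6,10.5,0)],[-3,-2,-1,0,1,2,3])
E
python3 - <<'E'
import sys;sys.path.insert(0,'.')
from h import *
D=deckR(4.5);p0=np.array([507.8,200.1,78]);go(p0+D@[0,0,85],toolR(-D[:,2],D[:,1]))
E
```

```text
-3 [[322.2, 250.8], [322.3, 256.2], [367.3, 293.6], [322.5, 292.9]]
-2 [[322.2, 248.8], [322.3, 254.2], [367.4, 291.8], [322.5, 290.9]]
-1 [[322.2, 246.9], [322.3, 252.2], [367.4, 290.0], [322.5, 288.8]]
0 [[322.2, 245.0], [322.3, 250.1], [367.5, 288.1], [322.5, 286.7]]
1 [[322.2, 243.0], [322.4, 248.1], [367.6, 286.3], [322.5, 284.7]]
2 [[322.2, 241.1], [322.4, 246.1], [367.7, 284.5], [322.5, 282.6]]
3 [[322.2, 239.1], [322.4, 244.1], [367.7, 282.7], [322.5, 280.5]]
flip 0 rv [-0.3 -0.1 -0.2] |0| shift [  6.2  20.3 -37. ]
flip 1 rv [-89.6  -7.6 155.9] |180| shift [  6.2  20.3 -37. ]
```

Call:
drive_tool(plan=[[-0.3,-0.1,-0.2,7,20.4,-36.6,12],[-0.3,-0.1,-0.2,7,20.4,-36.6,12],[-0.3,-0.1,-0.2,7,20.4,-36.6,12],[-0.3,-0.1,-0.2,12,20.8,-45.3,12],[-0.3,-0.1,-0.2,17,21.2,-53.9,12],[-0.3,-0.1,-0.2,22,21.6,-62.6,12],[-0.3,-0.1,-0.2,27,22,-71.2,12],[-0.3,-0.1,-0.2,27,22,-71.2,12]])

```text
time_s: 8.0
ee_pos: [486.2, 198.1, 116.4]
ee_rot: [-90.2, 60.1, 4.3]
force: [-0.3, -0.6, 0.1]
gripper_width: 20.1
```

```bash
python3 look.py w4 220 150 420 300; python3 - <<'E'
import sys;sys.path.insert(0,'.')
from h import *
D=deckR(4.5);p0=np.array([507.8,200.1,78]);go(p0+D@[0.9,0,12],toolR(-D[:,2],D[:,1]))
E
```

```text
8.0 [486.2 198.1 116.4] [-90.2  60.1   4.3] [-0.3 -0.6  0.1] 20.14497065916637
tcp in deck [ 0.4 -0.3 44.1]
tip [323.1 307.6] foot [322.4 265.4] tcp [322.3 298.9]
scale 4.0
flip 0 rv [ 0.1 -0.   0. ] |0| shift [ 16.4   1.4 -28. ]
flip 1 rv [-89.7  -6.9 155.9] |180| shift [ 16.4   1.4 -28. ]
```

Call:
drive_tool(plan=[[0,0,0,5,0.4,-8.7,12],[0,0,0,10,0.8,-17.3,12],[0,0,0,13.5,1.1,-23,12],[0,0,0,15.5,1.3,-26.5,12],[0,0,0,16.9,1.4,-28.9,12],[0,0,0,16.9,1.4,-28.9,12]])

```text
time_s: 8.8
ee_pos: [502.9, 199.7, 88.4]
ee_rot: [-90.1, 60.0, 4.4]
force: [-3.3, -0.4, 3.8]
gripper_width: 20.1
```

```bash
python3 look.py w5 220 150 420 300
```

```text
8.8 [502.9 199.7  88.4] [-90.1  60.    4.4] [-3.3 -0.4  3.8] 20.07080717329136
tcp in deck [ 1.   0.  11.5]
tip [322.9 346.4] foot [322.2 287.1] tcp [322.3 298.9]
scale 4.0
```

View pics/w5.png

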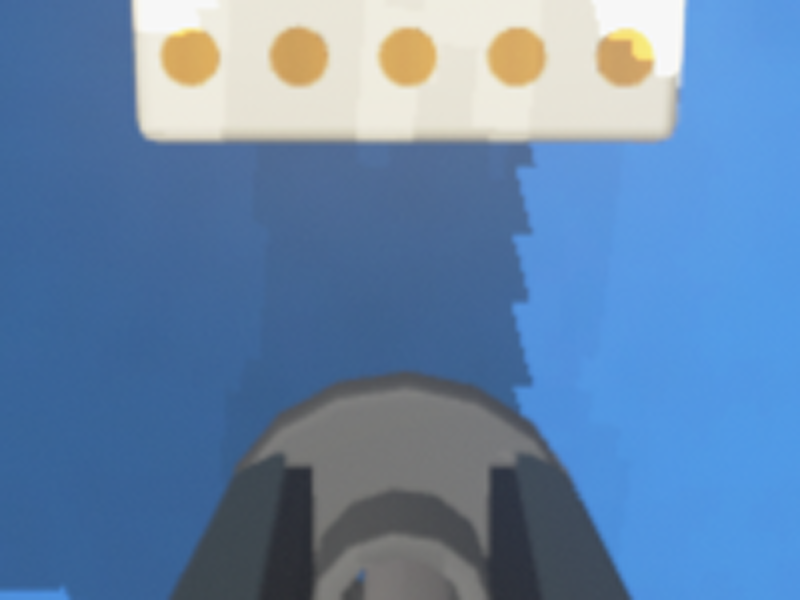

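Call:
drive_tool(plan=[[0,0,0,0,0,0,40],[0,0,0,0,0,0,60],[0,0,0,0,0,0,60],[0,0,0,-10,-0.8,17.3,60],[0,0,0,-25,-2,43,60],[0,0,0,-50,-4,86.6,60],[0,0,0,-50,-4,86.6,60]])

```text
time_s: 9.72
ee_pos: [453.5, 196.7, 178.5]
ee_rot: [-89.7, 59.6, 4.8]
force: [0.1, -0.8, -0.5]
gripper_width: 60.0
```

```bash
python3 look.py w6 240 170 400 290; python3 - <<'E'
import sys;sys.path.insert(0,'.')
from h import *
D=deckR(4.5);go([474,-120.5,110],toolR([0,0,-1],D[:,1]))
E
```

```text
9.725 [453.5 196.7 178.5] [-89.7  59.6   4.8] [ 0.1 -0.8 -0.5] 59.98597810970404
tcp in deck [  3.1   0.8 114.2]
tip [320.1 251.4] foot [319.9 228. ] tcp [322.3 298.9]
scale 5.0
flip 0 rv [-2.4 30.1  0. ] |30| shift [  20.8 -316.7  -66.6]
flip 1 rv [  46.7    3.7 -173.8] |180| shift [  20.8 -316.7  -66.6]
```

View pics/w6.png

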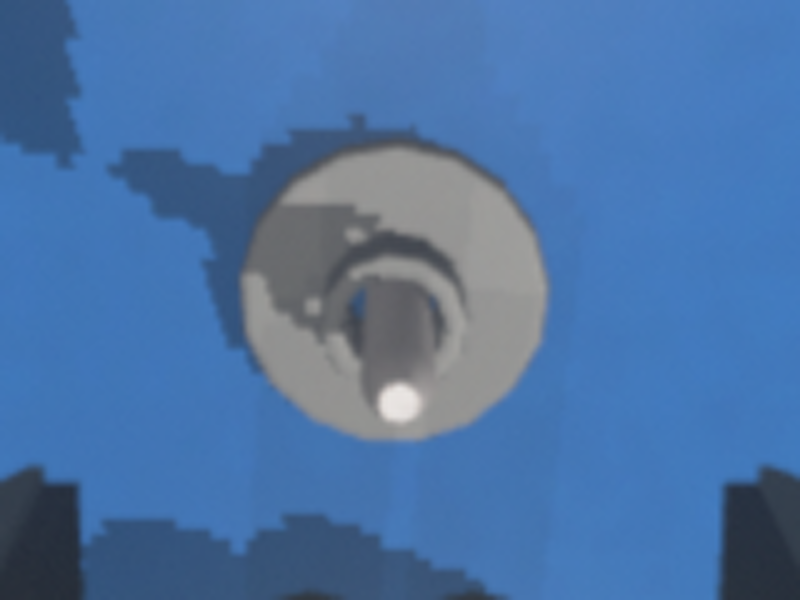

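Call:
drive_tool(plan=[[0,0,0,3,-50,10,91],[-2.4,30.1,0,6,-110,10,91],[-2.4,30.1,0,9,-170,5,91],[-2.4,30.1,0,15,-230,0,91],[-2.4,30.1,0,20.8,-290,-20,91],[-2.4,30.1,0,20.8,-316.7,-50,91],[-2.4,30.1,0,20.8,-316.7,-50,91],[-2.4,30.1,0,20.8,-316.7,-50,91]])

```text
time_s: 10.78
ee_pos: [473.8, -120.4, 125.8]
ee_rot: [63.4, 89.9, 157.8]
force: [-0.6, 0.5, 0.4]
gripper_width: 90.8
```

```bash
python3 - <<'E'
from h import *
s=state();print(s["time_s"],s["ee_pos"].round(1),s["qvel"].round(1))
W=cam("wrist");im=grab_frame("wrist");cv2.imwrite("pics/w7.png",im[:,:,::-1])
r=place_of("wrist","toroid");print([(a["p"],onz(W,np.array(a["location"])*[640,480],4).round(1)) for a in r])
hsv=cv2.cvtColor(im,cv2.COLOR_RGB2HSV);m=((hsv[:,:,0]<18)&(hsv[:,:,1]>110)&(hsv[:,:,2]>60)).astype(np.uint8);m[400:]=0
n,L,st,ce=cv2.connectedComponentsWithStats(m);k=1+st[1:,4].argmax();print(st[k])
h=cv2.convexHull(np.argwhere(L==k)[:,::-1].astype(np.int32).reshape(-1,1,2)).reshape(-1,2).astype(float)
# fit: silhouette of cylinder r32 h28
def sil(x,y):
    t=np.linspace(0,2*np.pi,90);c=np.c_[x+32*np.cos(t),y+32*np.sin(t)]
    P=np.array([proj(W,[a,b,z]) for z in(5,32) for a,b in c]).astype(np.float32)
    return cv2.convexHull(P)
f=lambda v:[cv2.pointPolygonTest(sil(*v),(float(p[0]),float(p[1])),True) for p in h]
q=least_squares(f,[474,-120],loss="soft_l1",diff_step=1e-3);print(q.x.round(1),np.abs(q.fun).mean())
go([q.x[0],q.x[1],8],toolR([0,0,-1],deckR(4.5)[:,1]))
E
```

```text
10.775 [ 473.8 -120.4  125.8] [ 1.5 -1.7 -0.7  0.  -0.  -0.2]
[(0.63, array([ 475.2, -122.4,    4. ]))]
[ 263  188  104   95 3731]
[ 473.3 -121.7] 3.448375748506987
flip 0 rv [-0.  0. -0.] |0| shift [  -1.1   -2.  -119. ]
flip 1 rv [-1.0e-01 -0.0e+00  1.8e+02] |180| shift [  -1.1   -2.  -119. ]
```

Call:
drive_tool(plan=[[0,0,0,0.2,-1.5,-50,91],[0,0,0,0.2,-1.5,-90,91],[0,0,0,0.2,-1.5,-110,91],[0,0,0,0.2,-1.5,-118,91],[0,0,0,0.2,-1.5,-118.5,91],[0,0,0,0.2,-1.5,-118.5,50],[0,0,0,0.2,-1.5,-118.5,50],[0,0,0,0.2,-1.5,-118.5,50],[0,0,0,0.2,-1.5,-118.5,50]], grip_force=45)

```text
time_s: 12.0
ee_pos: [474.9, -121.1, 9.1]
ee_rot: [-88.7, 89.9, 5.8]
force: [-0.0, 2.3, 5.5]
gripper_width: 63.5
```

```bash
python3 look.py w8 220 150 420 300;python3 - <<'E'
import sys;sys.path.insert(0,'.')
from h import *
D=deckR(4.5);p0=np.array([507.8,200.1,78]);go(p0+D@[0,0,100],toolR(-D[:,2],D[:,1]))
E
```

```text
12.0 [ 474.9 -121.1    9.1] [-88.7  89.9   5.8] [-0.   2.3  5.5] 63.49411240722884
tcp in deck [ -84.7 -317.6  -30.7]
tip [1798.5  663.8] foot [1230.1  535.4] tcp [322.2 298.2]
scale 4.0
flip 0 rv [  2.4 -29.8  -0. ] |30| shift [-17.  317.3 155.5]
flip 1 rv [-46.6  -3.7 173.8] |180| shift [-17.  317.3 155.5]
```

Call:
drive_tool(plan=[[0,0,0,0,0,40,50],[0,0,0,0,0,90,50],[0,0,0,0,10,140,50],[2.4,-29.8,0,-5,55,180,50],[2.4,-29.8,0,-8,110,190,50],[2.4,-29.8,0,-11,165,190,50],[2.4,-29.8,0,-14,220,190,50],[2.4,-29.8,0,-16,270,180,50],[2.4,-29.8,0,-17,310,165,50],[2.4,-29.8,0,-17,317.3,155.5,50]])

```text
time_s: 13.3
ee_pos: [456.6, 198.9, 163.0]
ee_rot: [-90.0, 60.1, 4.8]
force: [-0.4, -1.6, -3.5]
gripper_width: 63.7
```

```bash
python3 look.py w9 200 150 440 330; python3 - <<'E'
import sys;sys.path.insert(0,'.')
from h import *
# toroid: tcp is 5.1 above bottom: bottom x=+5.1, top x=-22.9 ; outer near top, outer near bottom, hole top near, hole top far
held([(-22.9,32,0),(5.1,32,0),(-22.9,13,0),(-22.9,-13,0)],[-3,0,3])
D=deckR(4.5);p0=np.array([507.8,200.1,78]);go(p0+D@[0,0,62],toolR(-D[:,2],D[:,1]))
E
```

```text
13.3 [456.6 198.9 163. ] [-90.   60.1   4.8] [-0.4 -1.6 -3.5] 63.725563730381516
tcp in deck [-1.8  2.8 99.1]
tip [316.9 268.2] foot [317.2 241.3] tcp [322.3 298.9]
scale 3.3333333333333335
-3 [[322.8, 257.6], [322.3, 237.5], [322.7, 301.0], [322.6, 355.8]]
0 [[322.8, 250.5], [322.4, 231.4], [322.7, 294.3], [322.6, 349.7]]
3 [[322.8, 243.3], [322.4, 225.1], [322.8, 287.6], [322.7, 343.6]]
flip 0 rv [ 0.1 -0.3 -0.2] |0| shift [ 20.9  -0.1 -29.9]
flip 1 rv [-89.2  -7.1 155.9] |180| shift [ 20.9  -0.1 -29.9]
```

View pics/w9.png

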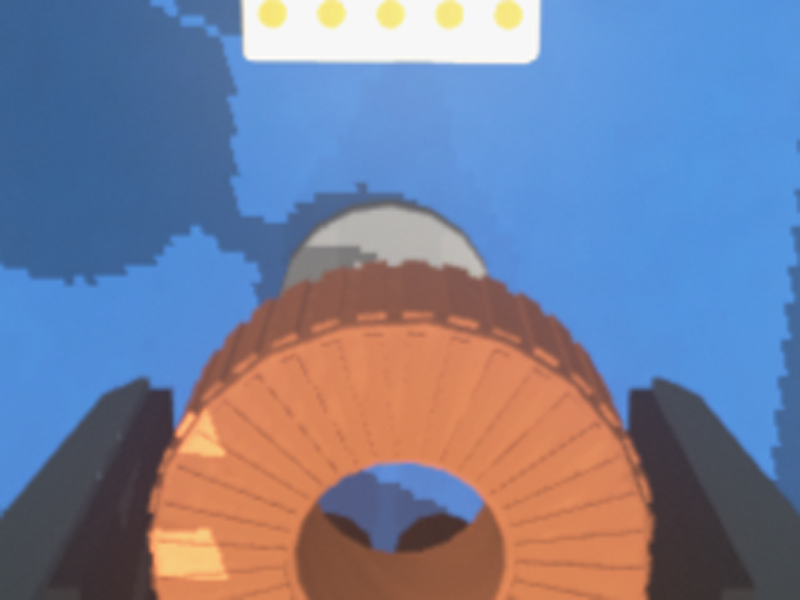

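Call:
drive_tool(plan=[[0.1,-0.3,-0.2,8,0,-10,50],[0.1,-0.3,-0.2,16,0,-20,50],[0.1,-0.3,-0.2,21.2,0,-29.7,50],[0.1,-0.3,-0.2,21.2,0,-29.7,50],[0.1,-0.3,-0.2,26,0.4,-38,50],[0.1,-0.3,-0.2,32,0.8,-48.5,50],[0.1,-0.3,-0.2,37,1.2,-57,50],[0.1,-0.3,-0.2,37,1.2,-57,50]])

```text
time_s: 14.35
ee_pos: [493.0, 198.8, 103.9]
ee_rot: [-90.1, 60.0, 4.5]
force: [0.2, -0.2, -2.5]
gripper_width: 63.9
```

```bash
python3 look.py w10 220 200 420 350; python3 - <<'E'
import sys;sys.path.insert(0,'.')
from h import *
D=deckR(4.5);p0=np.array([507.8,200.1,78]);go(p0+D@[0.3,0,12.6],toolR(-D[:,2],D[:,1]))
E
```

```text
14.35 [493.  198.8 103.9] [-90.1  60.    4.5] [ 0.2 -0.2 -2.5] 63.918560275698326
tcp in deck [ 0.1 -0.1 29.9]
tip [323.  323.8] foot [322.2 274.9] tcp [322.3 298.9]
scale 4.0
flip 0 rv [ 0. -0. -0.] |0| shift [  8.7   0.7 -15.3]
flip 1 rv [-89.7  -7.1 155.9] |180| shift [  8.7   0.7 -15.3]
```

View pics/w10.png

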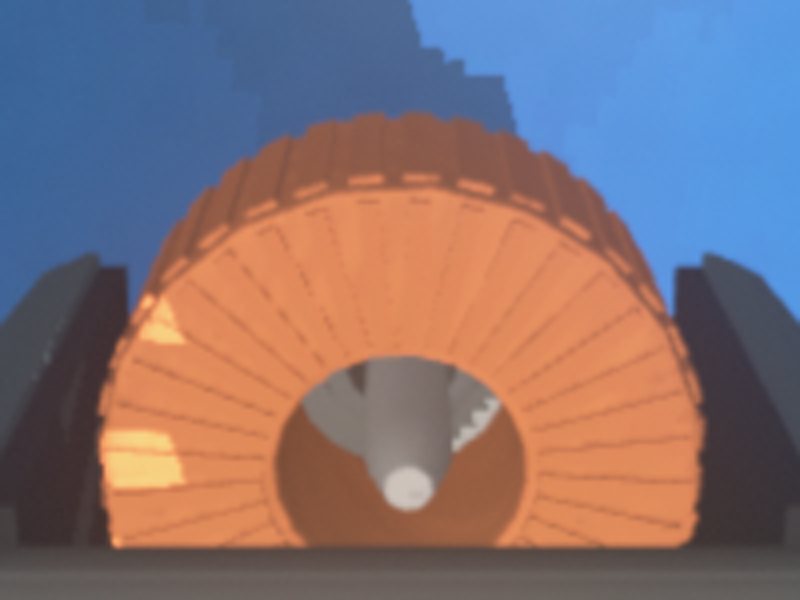

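Call:
drive_tool(plan=[[0,0,0,1.5,0.1,-2.6,50],[0,0,0,2.5,0.2,-4.3,50],[0,0,0,4,0.3,-6.9,50],[0,0,0,5.5,0.4,-9.6,50],[0,0,0,6.5,0.5,-11.2,50],[0,0,0,6.5,0.5,-11.2,50]])

```text
time_s: 15.15
ee_pos: [499.5, 199.4, 92.9]
ee_rot: [-90.0, 60.0, 4.5]
force: [-1.1, 0.5, -3.9]
gripper_width: 63.2
```

Call:
drive_tool(plan=[[0,0,0,1,0.1,-1.7,50],[0,0,0,1.7,0.1,-2.9,50],[0,0,0,2.1,0.2,-3.6,50],[0,0,0,2.4,0.2,-4.2,50],[0,0,0,2.4,0.2,-4.2,50]])

```text
time_s: 15.78
ee_pos: [501.5, 199.5, 89.6]
ee_rot: [-90.0, 60.0, 4.5]
force: [-8.7, -0.6, 7.7]
gripper_width: 63.9
```

Call:
drive_tool(plan=[[0,0,0,-0.3,0,0.5,80],[0,0,0,-0.3,0,0.5,88],[0,0,0,-0.3,0,0.5,88],[0,0,0,-5,-0.4,8.7,88],[0,0,0,-15,-1.2,26,88],[0,0,0,-30,-2.4,52,88],[0,0,0,-50,-4,86.6,88],[0,0,0,-50,-4,86.6,88]])

```text
time_s: 16.77
ee_pos: [452.1, 196.3, 179.0]
ee_rot: [-89.7, 59.7, 4.8]
force: [0.9, 0.3, -1.1]
gripper_width: 88.2
```

```bash
python3 look.py w11 220 150 420 300; python3 - <<'E'
import sys;sys.path.insert(0,'.')
from h import *
D=deckR(4.5);go([590,-148,130],toolR([0,0,-1],D[:,1]))
W=cam("wrist");p0=np.array([507.8,200.1,78])
for z in(8,36):print(z,proj(W,p0+D@[0,0,z]).round(1),[proj(W,p0+D@[a,b,z]).round(1).tolist() for a,b in((-32,0),(32,0),(0,-32),(0,32))])
E
```

```text
16.775 [452.1 196.3 179. ] [-89.7  59.7   4.8] [ 0.9  0.3 -1.1] 88.1886842730553
tcp in deck [  2.2   0.6 115.3]
tip [320.4 252.3] foot [320.1 228.9] tcp [322.3 298.9]
scale 4.0
flip 0 rv [-2.4 30.1 -0. ] |30| shift [ 138.1 -343.9  -47.3]
flip 1 rv [-46.7  -3.8 173.8] |180| shift [ 138.1 -343.9  -47.3]
8 [320.9 234.1] [[320.9, 191.0], [320.8, 274.5], [277.4, 234.1], [364.3, 234.0]]
36 [321.1 245.9] [[321.1, 198.6], [321.0, 289.9], [273.1, 245.9], [369.0, 245.8]]
```

View pics/w11.png

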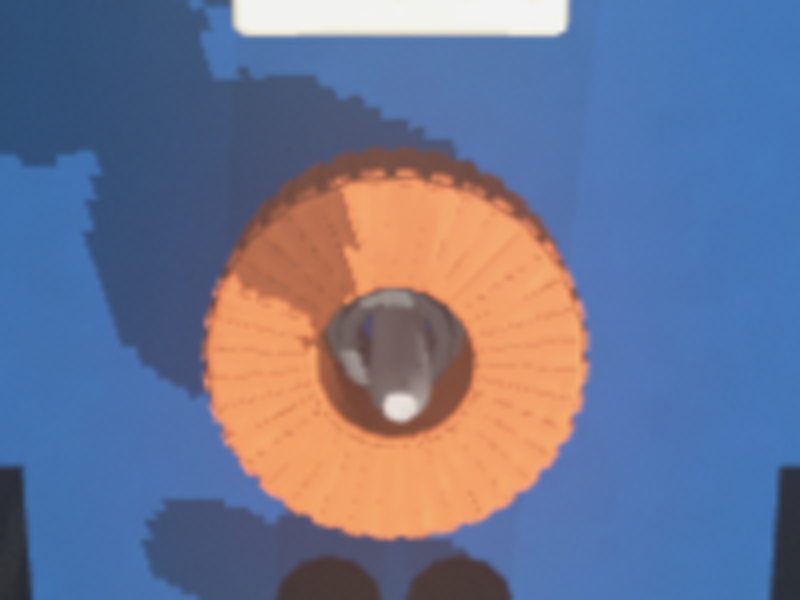

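Call:
drive_tool(plan=[[0,0,0,5,-50,20,70],[-2.4,30.1,0,25,-105,20,60],[-2.4,30.1,0,50,-160,15,60],[-2.4,30.1,0,75,-215,5,60],[-2.4,30.1,0,105,-270,-10,60],[-2.4,30.1,0,130,-320,-30,60],[-2.4,30.1,0,138.1,-343.9,-47.3,60],[-2.4,30.1,0,138.1,-343.9,-47.3,60],[-2.4,30.1,0,138.1,-343.9,-47.3,60]], grip_force=15)

```text
time_s: 17.95
ee_pos: [589.5, -147.9, 128.8]
ee_rot: [54.0, 89.8, 148.5]
force: [0.2, -0.0, -0.1]
gripper_width: 60.2
```

```bash
python3 look.py w12 240 130 400 250; python3 - <<'E'
import sys;sys.path.insert(0,'.')
from h import *
W=cam("wrist")
r=place_of("wrist","nut");print([(a["p"],np.array(a["location"])*[640,480],onz(W,np.array(a["location"])*[640,480],4).round(1)) for a in r])
for x,y in((590,-148),):
    print("pred: flange near/far/left/right z10",[proj(W,[x+a,y+b,10]).round(1).tolist() for a,b in((-23,0),(23,0),(0,-23),(0,23))],"top",proj(W,[x,y,28]).round(1))
E
```

```text
17.95 [ 589.5 -147.9  128.8] [ 54.   89.8 148.5] [ 0.2 -0.  -0.1] 60.19258235631649
tcp in deck [  72.3 -353.3   16.9]
tip [1146.2  119.8] foot [948.8 170.3] tcp [322.2 298.2]
scale 5.0
[(0.65, array([253.568, 381.888]), array([ 734.8, -195.7,    4. ])), (0.64, array([320.192, 228.48 ]), array([ 589.6, -148. ,    4. ])), (0.47, array([271.808, 139.296]), array([ 524.8, -188.8,    4. ]))]
pred: flange near/far/left/right z10 [[322.6, 201.6], [317.9, 259.1], [290.4, 228.7], [349.9, 233.2]] top [320.3 237.7]
```

View pics/w12.png

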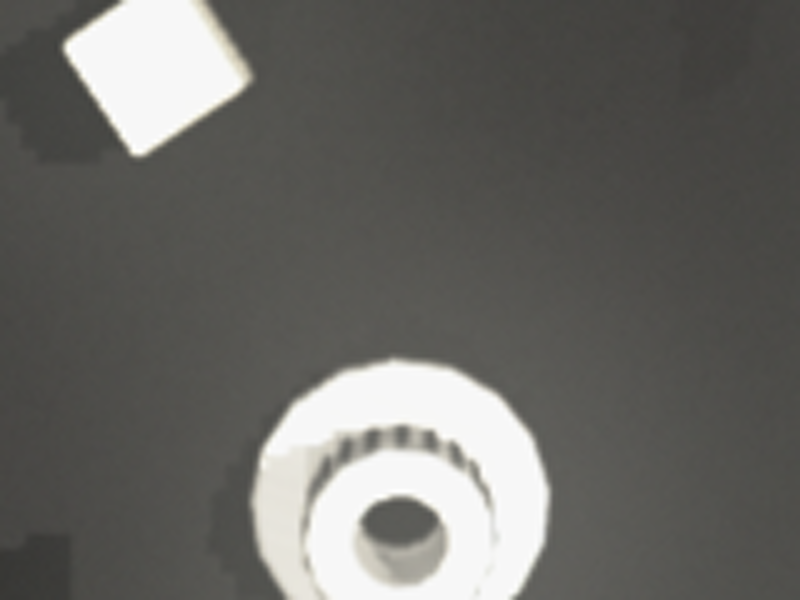

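Call:
drive_tool(plan=[[0,0,0,0.7,-0.1,-50,60],[0,0,0,0.7,-0.1,-90,60],[0,0,0,0.7,-0.1,-108,60],[0,0,0,0.7,-0.1,-117,60],[0,0,0,0.7,-0.1,-117,60],[0,0,0,0.7,-0.1,-117,18],[0,0,0,0.7,-0.1,-117,18],[0,0,0,0.7,-0.1,-117,18],[0,0,0,0.7,-0.1,-117,18],[0,0,0,0.7,-0.1,-117,18]])

```text
time_s: 19.3
ee_pos: [590.8, -147.4, 13.6]
ee_rot: [-26.7, 89.9, 67.8]
force: [-1.2, 0.1, 3.0]
gripper_width: 27.7
```

```bash
python3 - <<'E'
from h import *
s=state();print(s["ee_pos"],s["gripper_width"],s["force"])
D=deckR(4.5);p0=np.array([507.8,200.1,78]);go(p0+D@[-0.3,-0.3,110],toolR(-D[:,2],D[:,1]))
E
```

```text
[ 590.83398224 -147.37985866   13.59162357] 27.712825172879953 [-1.1971668   0.08827885  2.96347817]
flip 0 rv [  2.3 -29.9  -0.1] |30| shift [-138.1  342.8  159.5]
flip 1 rv [-46.5  -3.8 173.8] |180| shift [-138.1  342.8  159.5]
```

Call:
drive_tool(plan=[[0,0,0,0,0,50,18],[0,0,0,0,0,105,18],[0,0,0,-10,20,155,18],[2.3,-29.9,-0.1,-30,70,190,18],[2.3,-29.9,-0.1,-55,125,200,18],[2.3,-29.9,-0.1,-80,180,200,18],[2.3,-29.9,-0.1,-105,235,195,18],[2.3,-29.9,-0.1,-125,290,185,18],[2.3,-29.9,-0.1,-138.1,338,165,18],[2.3,-29.9,-0.1,-138.1,342.8,159.5,18]])

```text
time_s: 20.55
ee_pos: [451.2, 197.8, 172.2]
ee_rot: [-90.1, 60.0, 4.6]
force: [0.4, 0.1, -0.2]
gripper_width: 27.8
```

Call:
drive_tool(plan=[[0,0,0,0,0,0,18]])

```text
time_s: 20.68
ee_pos: [450.1, 198.6, 171.3]
ee_rot: [-90.2, 60.2, 4.7]
force: [0.1, -0.9, -1.0]
gripper_width: 28.0
```

```bash
python3 look.py w13 220 170 420 320; python3 - <<'E'
import sys;sys.path.insert(0,'.')
from h import *
# bottom x=+9.6; flange bottom near, flange top near, grip top near, bore top near
held([(9.6,23,0),(3.6,23,0),(-14.4,14,0),(-14.4,7,0)],[-2,0,2])
g=cv2.cvtColor(cv2.imread("pics/w13f.png"),cv2.COLOR_BGR2GRAY);print(list(zip(range(215,320),g[215:320,320:325].mean(1).astype(int).tolist())))
D=deckR(4.5);p0=np.array([507.8,200.1,78]);go(p0+D@[-0.6,-0.3,70],toolR(-D[:,2],D[:,1]))
E
```

```text
20.675 [450.1 198.6 171.3] [-90.2  60.2   4.7] [ 0.1 -0.9 -1. ] 28.042016341477193
tcp in deck [ -3.3   3.  109.6]
tip [316.7 264.5] foot [317.1 239.2] tcp [322.3 298.9]
scale 4.0
-2 [[322.3, 250.7], [322.3, 254.7], [322.6, 288.1], [322.6, 302.8]]
0 [[322.3, 246.7], [322.3, 250.7], [322.6, 283.8], [322.6, 298.6]]
2 [[322.3, 242.8], [322.4, 246.6], [322.6, 279.5], [322.6, 294.4]]
[(215, 198), (216, 197), (217, 195), (218, 197), (219, 198), (220, 197), (221, 196), (222, 197), (223, 198), (224, 197), (225, 196), (226, 197), (227, 197), (228, 198), (229, 198), (230, 198), (231, 198), (232, 197), (233, 187), (234, 152), (235, 128), (236, 126), (237, 125), (238, 121), (239, 118), (240, 114), (241, 111), (242, 111), (243, 113), (244, 117), (245, 121), (246, 131), (247, 147), (248, 164), (249, 194), (250, 216), (251, 215), (252, 212), (253, 210), (254, 209), (255, 208), (256, 208), (257, 208), (258, 208), (259, 206), (260, 205), (261, 204), (262, 204), (263, 205), (264, 205), (265, 199), (266, 173), (267, 135), (268, 115), (269, 103), (270, 101), (271, 101), (272, 100), (273, 99), (274, 99), (275, 99), (276, 100), (277, 100), (278, 104), (279, 114), (280, 127), (281, 153), (282, 188), (283, 216), (284, 217), (285, 217), (286, 217), (287, 218), (288, 218), (289, 218), (290, 218), (291, 217), (292, 216), (293, 215), (294, 211), (295, 179), (296, 119), (297, 97), (298, 95), (299, 96), (300, 97), (301, 105), (302, 122), (303, 138), (304, 150), (305, 160), (306, 161), (307, 138), (308, 131), (309, 131), (310, 131), (311, 131), (312, 131), (313, 131), (314, 132), (315, 131), (316, 130), (317, 131), (318, 132), (319, 134)]
flip 0 rv [ 0.1 -0.1 -0.3] |0| shift [ 21.9  -1.  -33.4]
flip 1 rv [-89.4  -7.2 155.7] |180| shift [ 21.9  -1.  -33.4]
```

Call:
drive_tool(plan=[[0.1,-0.1,-0.3,8,0,-12,18],[0.1,-0.1,-0.3,16,-0.5,-24,18],[0.1,-0.1,-0.3,22.8,-1,-32.9,18],[0.1,-0.1,-0.3,22.8,-1,-32.9,18],[0.1,-0.1,-0.3,25.3,-0.8,-37.2,18],[0.1,-0.1,-0.3,27.8,-0.6,-41.5,18],[0.1,-0.1,-0.3,30.3,-0.4,-45.9,18],[0.1,-0.1,-0.3,31.8,-0.3,-48.5,18],[0.1,-0.1,-0.3,31.8,-0.3,-48.5,18]])

```text
time_s: 21.85
ee_pos: [482.3, 197.7, 123.0]
ee_rot: [-90.0, 60.0, 4.5]
force: [-0.3, -0.3, -0.3]
gripper_width: 27.8
```

```bash
python3 look.py w14 220 200 420 350; python3 - <<'E'
import sys;sys.path.insert(0,'.')
from h import *
D=deckR(4.5);p0=np.array([507.8,200.1,78]);go(p0+D@[.4,-0.3,45],toolR(-D[:,2],D[:,1]))
E
```

```text
21.85 [482.3 197.7 123. ] [-90.   60.    4.5] [-0.3 -0.3 -0.3] 27.79303744256055
tcp in deck [ 0.3 -0.4 51.7]
tip [323.1 300.4] foot [322.3 261. ] tcp [322.3 298.9]
scale 4.0
flip 0 rv [ 0. -0. -0.] |0| shift [ 3.5  0.3 -5.9]
flip 1 rv [-89.7  -7.1 155.9] |180| shift [ 3.5  0.3 -5.9]
```

Call:
drive_tool(plan=[[0,0,0,1.5,0.1,-2.6,18],[0,0,0,2.5,0.2,-4.3,18],[0,0,0,3,0.2,-5.2,18],[0,0,0,3.5,0.3,-6,18],[0,0,0,3.5,0.3,-6,18]])

```text
time_s: 22.52
ee_pos: [485.4, 198.0, 117.7]
ee_rot: [-90.0, 60.0, 4.5]
force: [-6.2, -0.8, 7.1]
gripper_width: 27.6
```

Call:
drive_tool(plan=[[0,0,0,0,0,0,45],[0,0,0,0,0,0,60],[0,0,0,0,0,0,60],[0,0,0,-5,-0.4,8.7,60],[0,0,0,-15,-1.2,26,60],[0,0,0,-30,-2.4,52,60],[0,0,0,-50,-4,86.6,60],[0,0,0,-50,-4,86.6,60],[0,0,0,-50,-4,86.6,60]])

```text
time_s: 23.65
ee_pos: [435.1, 193.9, 204.0]
ee_rot: [-90.0, 60.0, 4.5]
force: [0.2, -0.4, -0.0]
gripper_width: 59.4
```

```bash
python3 look.py w15 220 150 420 300; python3 - <<'E'
import sys;sys.path.insert(0,'.')
from h import *
S=cam("scene");im=grab_frame("scene")[:,:,::-1];t=grab_frame("top")[:,:,::-1]
a=cv2.resize(im[120:220,290:400],(440,400),interpolation=2)
b=cv2.imread("pics/w15.png");b=cv2.resize(b,(360,270));u=cv2.resize(t[200:330,350:470],(120,130))
c=np.zeros((400,800,3),np.uint8);c[:,:440]=a;c[:270,440:]=b;c[270:400,440:560]=u
cv2.imwrite("pics/fin.png",c)
D=deckR(4.5);p0=np.array([507.8,200.1,78])
for z in(36,42,60,54):print(z,((proj(S,p0+D@[0,0,z])-[290,120])*4).round(0))
t0=cv2.imread("pics/top0.png").astype(int)
d=(np.abs(t0-t).max(2)>60)
for n,(x,y) in{"cap":(423,297),"relay":(401,268),"meter":(314,146),"tray":(307,347)}.items():print(n,d[y-25:y+25,x-25:x+25].sum() if n!="relay" else d[y-10:y+10,x-10:x+10].sum())
E
```

```text
23.65 [435.1 193.9 204. ] [-90.   60.    4.5] [ 0.2 -0.4 -0. ] 59.35494457791631
tcp in deck [-1.000e-01 -5.000e-01  1.456e+02]
tip [322.1 242. ] foot [321.7 222.7] tcp [322.3 298.9]
scale 4.0
36 [214. 186.]
42 [210. 175.]
60 [196. 144.]
54 [200. 154.]
cap 0
relay 0
meter 0
tray 675
```

View pics/fin.png

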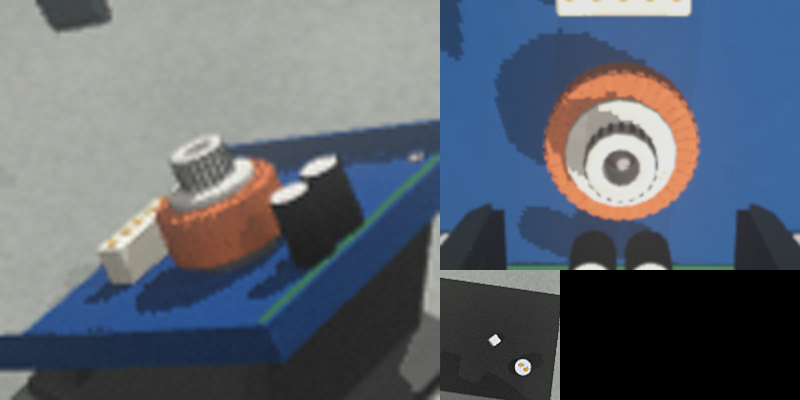

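Stack looks right: the nut is flush on the level toroid, with the stud tip visible in its bore. The change flagged at the tray is probably the arm's shadow, so I check it before handing in.

```bash
python3 - <<'E'
from h import *
grab_frame("top")
for l in("parts_tray","capacitor","relay","multimeter"):print(l,[(round(a["p"],2),(np.array(a["location"])*[640,480]).round(1).tolist()) for a in place_of("top",l)[:2]])
g=grab_frame("top");a=cv2.imread("pics/top0.png")
e=[cv2.Canny(cv2.cvtColor(x,cv2.COLOR_BGR2GRAY)[325:370,285:330],80,200).astype(np.float32) for x in(a,np.ascontiguousarray(g[:,:,::-1]))]
print(cv2.phaseCorrelate(*e))
E
```

```text
parts_tray [(0.7, [309.3, 347.0]), (0.2, [209.4, 284.5])]
capacitor [(0.85, [427.8, 294.7])]
relay [(0.51, [405.6, 269.3])]
multimeter [(0.71, [310.0, 145.5]), (0.67, [403.2, 268.8])]
((0.3042653945308693, 0.9704951688142209), 0.5019893529091353)
```

```bash
python3 -c "
from h import *
env.job_done()"
```

```text
the job is handed in; nothing more can be done
```

The bush, transformer and silver nut are on the stud in that order, each seated and let go. I handed the job in at about 24 s on the robot's clock, with the gripper well clear of the stack.

- **Seating:** each part was lowered until it pressed lightly on what was under it, about 5 N for the bush, 14 N for the toroid and 9 N for the nut. The bush stopped 0.9 mm from its expected seated height, and the toroid and nut each within 0.1 mm.
- **Final pictures:** the nut is flush on a level toroid, with the stud tip showing in its bore. The bush and toroid had settled 2–4 mm down-slope, as far as their bores allow. The purple look-alikes were left alone.
- **Bystanders:** the capacitor, relay and multimeter showed no change in the before-and-after top pictures. The tray area did change. I put that down to the arm's shadow, because an edge comparison found a shift of about 1 pixel or less and the arm never came near the tray.

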